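# Lift the used layout board out from under the engine parts

## Task

The white layout board in the aluminium parts tray is due for cleaning. Clear the gear, the bearing cap and the tappet off it onto the grey felt mat, all standing upright on it together, turn the two turn buttons aside, and lift the board out and lay it flat inside the empty steel cleaning tray. Then put each of the three parts back upright in the parts tray at the very place where it stood at the start, and do not disturb the socket that stands on the mat.

Things in the scene. Friction and masses are not known exactly. Their poses are not given: they have to be found in the camera images.
- gear_mid (a point): Steel timing gear lying flat: toothed disc 54 mm across, 14 mm high, with a plain round hub 28 mm across (to grip) rising to 34 mm in all; about 0.16 kg. The point is on its axis 17 mm above its underside; z up. Starts on the board in any of the three places; its start is where it must go back, 6 mm lower, on the tray floor.
- cap_mid (a point): Aluminium bearing cap: oblong bridge 22 mm wide (its x), 50 mm long (its y), 27 mm high, two dark bolt heads 6 mm high on top; grip it across the 22 mm. About 0.11 kg. The point is its centre, 13.5 mm above its underside; z up. Starts on the board in any of the three places, long side within 0.25 rad of the tray's y; goes back to its start, 6 mm lower.
- tappet_mid (a point): Plain steel bucket tappet: upright cylinder 32 mm across, 30 mm high, about 0.08 kg. The point is on its axis 15 mm above its underside; z up. Starts on the board in any of the three places; goes back to its start, 6 mm lower.
- board_tab (a point): White layout board, plate 156 (its x) by 210 (its y) by 6 mm, lying in the parts tray's recess flush with the rim, 3 mm of play all round, about 0.25 kg. On its middle stands a grey lifting tab 12 mm thick (x), 34 mm long (y), top 40 mm above the board's underside. The point is in the tab's middle, 23 mm above the board's underside; z up.
- tray: Aluminium parts tray, fixed: 190 (its x) by 304 (its y) by 18 mm; recess 162 by 216, floor 12 mm above the bench. Origin: centre of underside. Places of the parts near (x, y) = (-12, -56), (-12, 56), (45, 0) mm, within 6 mm. Pivots of the turn buttons at (0, 125) left, (0, -125) right. A wrench lies at x -130, a fixed camshaft on blocks, 45 mm high, at x +150.
- button_left (a joint): Turn button at the tray's +y end, rad about its upright pivot, counterclockwise from above positive. At 0 its wing, 14 mm wide, 36 long, points inward over the board (laps 16). Turns to 1.75 either way, stays put (0.05 N m); frees the board beyond 1.2 either way. Starts within 0.2 of 0. Over the pivot a black grip bar along the wing, 10 mm wide, 34 long, 28 to 50 above the bench.
- button_right (a joint): The same for the turn button at the tray's -y end; its wing points to the tray's +y at 0; counterclockwise from above positive.
- mat: Grey felt mat, the side area, fixed: 270 (its x) by 150 (its y) by 4 mm; origin at the centre of its underside. A socket stands on it near its +x end; the rest is free.
- washtray: Empty shallow steel cleaning tray, fixed: 248 (its x) by 194 (its y) outside, walls 4 mm thick and 26 mm high, floor about 4 mm thick; origin at the centre of its underside. The board fits in with its 210 mm side along this x, about 15 mm of play all round. It and the mat may be on either side of the parts tray.
- socket: Steel wrench socket standing upright on the mat, 26 mm across and 40 mm high, about 115 mm from the mat's centre towards its +x end; origin at the centre of its underside. Leave it standing where it is.

How it is judged:
By the outcome, as a careful person would: the job done as asked, in the order asked, and still so for the second after the job is handed in, with the robot touching nothing.
It also fails if it takes over 141 s, if anything falls off the work surface, if the arm or the gripper's body presses on something with over 40 N, if the wrist force passes 120 N, or if a joint passes its speed limit or range.

## Robot

A 7-joint arm with a two-finger parallel gripper is mounted at the origin on the work surface. World frame = base frame: x ahead of the robot, y to its left, z up, the work surface at z = 0. Lengths are in m, angles in rad, forces in N, time in s.
With the tool pointing down it reaches from about 0.375 to 0.925 m from the base axis. Payload 3.1 kg.
Tool frame: the origin (TCP) lies between the finger pads; the fingertips stand 19 mm ahead of it and the grasp point (between the pads) is the TCP; z points along the fingers, y is the line along which they close (so a half turn about z gives the same grasp; the last joint's range is limited). The gripper opens to 85 mm and grips with 20 to 120 N. Pads are 22 mm wide; open, the fingers measure 114 mm over their backs; the gripper's body (76 mm by 85 mm) begins 54 mm behind the grasp point. The pads swing forward as they close: fully open they stand 13 mm farther back than shut.
Start: joints at [1.159, 0.383, 0.044, 1.598, -0.018, 1.161, -0.05], TCP at [0.201, -0.618, 0.25] pointing down, gripper open.
Joint ranges: [-2.61, 2.61], [-0.41, 2.15], [-1.48, 1.57], [0, 2.5], [-1.57, 4.71], [0.05, 1.97], [-2.85, 2.85]. Speed limits (rad/s): [2.79, 2.79, 3.14, 3.14, 3.14, 3.14, 3.14].

## Interface

Orientations are given as a unit quaternion [x, y, z, w].
In Python, from bench import move_ptp, movel, move_j, move_gripper, pause, inverse_kinematics, read_camera, camera_params, MotionError, sign_off, look_for, tip_of, read_time_s, read_qpos, read_joint_vel, read_effort, read_eef_pos, read_tcp_rot, read_ft_force, read_ft_torque, read_finger_gap, read_grasp_force gives the robot as it stands. Calls block until the motion is done:
- move_ptp(position, orientation): joint-space move of the TCP to a pose.
- movel(position, orientation=None, speed=0.15): straight line of the TCP; orientation=None keeps the orientation; speed is the mean speed in m/s.
- move_j(angles): joint-space move.
- move_gripper(opening, effort=None): finger opening in m; effort is the grip in N (None keeps the last); returns when the fingers have stopped.
- pause(seconds).
- inverse_kinematics(position, orientation): joint angles nearest the present ones, or None.
- read_camera(name): name is "side" or "top"; returns the picture (480x640x3 uint8, red, green, blue); there is no depth.
- camera_params(name): a dict with "K" (3x3 intrinsics, pixels), "dist_coeffs" ([k1, k2, p1, p2, k3] as OpenCV has them; the pictures are not rectified), "camera_from_world" (4x4, takes a point from world to camera coordinates). Camera axes: x right, y down, z forward; pixel columns grow to the right and rows downward; lengths in m; the calibration is good to about 2 mm. A picture is of the moment at which its call begins. camera_params takes no time and is no camera call.
A pose or a line that the arm cannot do raises MotionError and nothing moves.
- sign_off(): hands the job in; it is judged then, once.
Trained networks look in the newest picture that a camera, given by its name, has taken for a name from the list of things; names that differ only in an ending like _2 or _b are one class to them, and where a whole thing is asked for, a point or a joint stands for the part that bears it (a point fixed in the world has none). Each returns a list of dicts, best first, with "confidence" (0 to 1); they miss things now and then, are a little off and sometimes report something else, mostly with a low value. They report only what shows in the picture. A call takes as long as a camera call.
- look_for(camera, name): "at" ([column, row] in pixels, amid what is visible of it).
- tip_of(camera, name): "at" ([column, row] in pixels: a listed point, or the origin of a listed thing).
Readings, each from a call of its own:
- read_time_s(): time.
- read_qpos(): joint angles.
- read_joint_vel(): joint speeds.
- read_effort(): joint torques, N m.
- read_eef_pos(): TCP position.
- read_tcp_rot(): TCP orientation.
- read_ft_force(): force on the tool from outside, world axes, zero at the start.
- read_ft_torque(): the same for the moment, N m.
- read_finger_gap(): finger opening in m.
- read_grasp_force(): force on a finger pad.
Only numpy, scipy, OpenCV 4.12 (cv2) and the standard library are available. Lean on these libraries where they do the work, as an engineer would, in place of code of your own. Each camera call takes 0.05 s, during which the arm holds its last target. There are 200 camera calls.

## Working session

There is one attempt and no reset: what is moved stays moved. The work goes in short steps, each a Python script; the robot and the scene stay as the last script left them, time stands still between calls to the robot, and variables do not carry over. Pictures are saved under pics/ and viewed, at most 14 in all, crops included, and the job is handed in when it is done.

```bash
mkdir -p pics; ls
cat > h.py <<'E'
import numpy as np, cv2
from bench import *
def P(c):
    p=camera_params(c); return np.array(p["K"]),np.array(p["dist_coeffs"]),np.array(p["camera_from_world"])
def und(c,uv):
    K,d,T=P(c); return cv2.undistortPoints(np.array([[uv]],float),K,d)[0,0]
def tri(uvs):
    A=[]
    for c,uv in uvs.items():
        T=P(c)[2]; x,y=und(c,uv); A+= [x*T[2]-T[0], y*T[2]-T[1]]
    A=np.array(A); return np.linalg.lstsq(A[:,:3],-A[:,3],rcond=None)[0]
def onz(c,uv,z):
    T=P(c)[2]; R=T[:3,:3]; o=-R.T@T[:3,3]; d=R.T@np.array([*und(c,uv),1]); return o+d*(z-o[2])/d[2]
def px(c,p):
    K,d,T=P(c); return cv2.projectPoints(np.array([p],float),cv2.Rodrigues(T[:3,:3])[0],T[:3,3],K,d)[0][0,0]
def snap(c,f):
    im=read_camera(c); cv2.imwrite(f"pics/{f}.png",im[:,:,::-1]); return im
def q(yaw):  # tool down, tool y axis (closing) at angle yaw from world y... x=(cos,sin), y flipped
    return [np.cos(yaw/2),np.sin(yaw/2),0,0]
E
python3 - <<'E'
from h import *
for c in("top","side"):
    snap(c,c+"0"); T=P(c)[2]; print(c,"cam at",(-T[:3,:3].T@T[:3,3]).round(3),(P(c)[0][0,0]).round(0))
for n in["gear_mid","cap_mid","tappet_mid","board_tab","tray","button_left","button_right","mat","washtray","socket"]:
    r={}
    for c in("top","side"):
        l=tip_of(c,n); l2=look_for(c,n)
        print(n,c,[(np.round(k["at"],1).tolist(),round(k["confidence"],2)) for k in l[:2]],"|",[(np.round(k["at"],1).tolist(),round(k["confidence"],2)) for k in l2[:2]])
        if l:r[c]=l[0]["at"]
    if len(r)==2: print("   ",tri(r).round(4))
print(read_tcp_rot(),read_time_s(), read_ft_force())
E
```

```text
pics
top cam at [ 0.4   -0.026  1.064] 451.0
side cam at [0.257 0.625 0.653] 442.0
gear_mid top [([344.9, 285.1], 0.86)] | [([340.6, 287.4], 0.89)]
gear_mid side [([365.8, 258.6], 0.65)] | [([363.2, 261.3], 0.95)]
    [ 0.4595 -0.0504  0.0397]
cap_mid top [([326.7, 256.3], 0.53)] | [([330.9, 255.9], 0.72)]
cap_mid side [([328.8, 263.9], 0.88), ([257.2, 439.7], 0.55)] | []
    [ 0.5261 -0.0093  0.0305]
tappet_mid top [([296.6, 279.2], 0.57)] | [([298.2, 277.4], 0.74)]
tappet_mid side [([333.3, 289.6], 0.86)] | [([199.6, 394.7], 0.65), ([335.0, 290.6], 0.54)]
    [0.4783 0.0609 0.038 ]
board_tab top [([322.8, 273.9], 0.92)] | [([320.4, 274.1], 0.85)]
board_tab side [([346.0, 269.9], 0.72)] | [([343.8, 284.8], 0.65)]
    [ 0.4843 -0.0006  0.0384]
tray top [([177.2, 234.4], 0.3)] | [([321.1, 310.8], 0.98), ([342.5, 286.2], 0.73)]
tray side [] | [([322.2, 302.5], 0.76)]Traceback (most recent call last):
  File "<stdin>", line 7, in <module>
ValueError: it knows: board_tab, cap_mid, gear_mid, mat, socket, tappet_mid, tray, washtray
```

Run:
```python
from h import *
for n in["tray","mat","washtray","socket"]:
    r={}
    for c in("top","side"):
        l=tip_of(c,n)
        print(n,c,[(np.round(k["at"],1).tolist(),round(k["confidence"],2), onz(c,k["at"],0).round(3)) for k in l[:2]])
        if l:r[c]=l[0]["at"]
    if len(r)==2: print("   ",tri(r).round(4))
im=cv2.imread("pics/top0.png"); c=im[190:360,230:410]; cv2.imwrite("pics/c1.png",cv2.resize(c,None,fx=3.5,fy=3.5,interpolation=cv2.INTER_CUBIC)[:600])
print(read_tcp_rot(),read_time_s(), read_ft_force())
```

```text
tray top [([177.2, 234.4], 0.3, array([0.586, 0.356, 0.   ]))]
tray side []
mat top [([173.5, 280.6], 0.9, array([0.474, 0.359, 0.   ]))]
mat side [([259.4, 437.6], 0.62, array([0.468, 0.362, 0.   ]))]
    [ 0.4719  0.3604 -0.0053]
washtray top [([478.7, 269.6], 0.91, array([ 0.499, -0.366,  0.   ]))]
washtray side [([396.8, 192.7], 0.7, array([ 0.493, -0.386,  0.   ]))]
    [ 0.4925 -0.3617  0.0151]
socket top [([176.6, 236.5], 0.72, array([0.581, 0.357, 0.   ]))]
socket side [([200.4, 399.0], 0.54, array([0.587, 0.349, 0.   ]))]
    [0.5804 0.3536 0.0104]
[ 9.87711201e-01  1.56290063e-01 -2.56176350e-06 -2.40873797e-05] 1.5 [ 0.69990781 -0.57305369 -0.21535833]
```

View pics/top0.png

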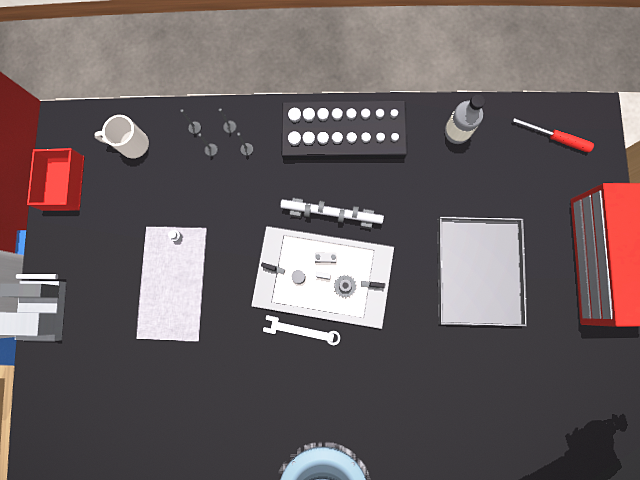

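View pics/side0.png

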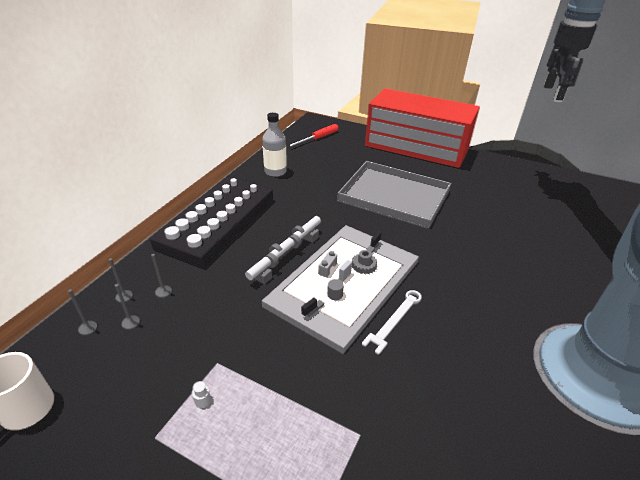

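View pics/c1.png

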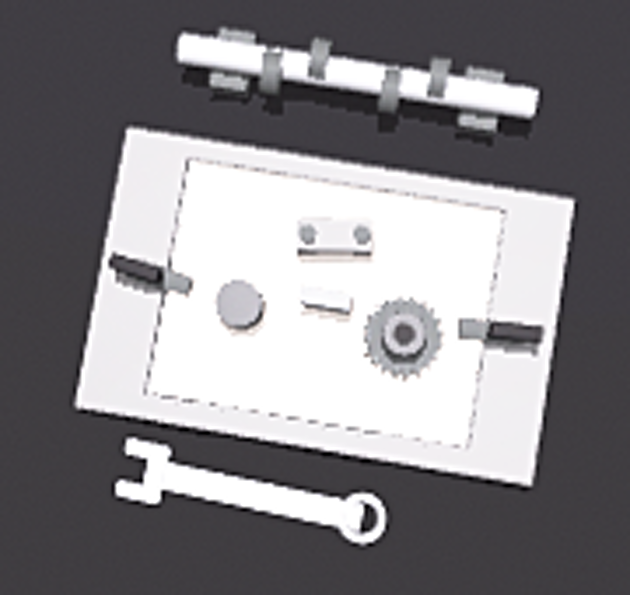

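Run:
```python
from h import *
f=lambda p:(p[0]/3.5+230-.36,p[1]/3.5+190-.36)
g=lambda p,z:onz("top",f(p),z)
C=[g(p,.018) for p in[(128,127),(575,200),(532,486),(78,408)]]
ctr=np.mean(C,0); ey=C[0]+C[3]-C[1]-C[2]; ex=C[0]+C[1]-C[2]-C[3]
th=np.arctan2(-ey[0],ey[1]); th2=np.arctan2(ex[1],ex[0])
print("tray",ctr.round(4),np.linalg.norm(ey)/2,np.linalg.norm(ex)/2,th,th2)
def mat(t):return np.array([[np.cos(t),-np.sin(t)],[np.sin(t),np.cos(t)]])
B=[g(p,.018) for p in[(187,159),(506,210),(468,447),(145,393)]]
ey=B[0]+B[3]-B[1]-B[2];print("board",np.mean(B,0).round(4),np.linalg.norm(ey)/2,np.arctan2(-ey[0],ey[1]))
loc=lambda w:(mat(th).T@(np.array(w)[:2]-ctr[:2])*1000).round(1)
for s in(1,-1):
    w=mat(th)@[0,.125*s]+ctr[:2]; print("pivot",s,w.round(4),"px",(px("top",[*w,.05])))
for n,a,b in(("L",(112,260),(162,273)),("R",(487,326),(542,333))):
    a,b=g(a,.05),g(b,.05); d=b-a if n=="L" else a-b
    print(n,"bar",(a+b)[:2]/2,loc((a+b)/2),np.linalg.norm(d),"ang", (np.arctan2(d[1],d[0])-th+(np.pi/2 if n=="L" else -np.pi/2)))
a,b=g((299,234),.045+0),g((373,236),.045); print("cap",(a+b)/2,"ang",np.arctan2(-(a-b)[0],(a-b)[1])-th)
for n,p,z in(("gear",(404,334),.052),("tap",(240,303),.048),("cap",(335,233),.051),("tab",(327,298),.052)): w=g(p,z);print(n,w.round(4),loc(w))
for n,w in(("gear",[.4595,-.0504]),("cap",[.5261,-.0093]),("tap",[.4783,.0609]),("tab",[.4843,-.0006])):print("net",n,loc(w))
h=lambda p,z:onz("top",p,z)
for n,p,z in(("mat",[(146,227),(206,228),(200,341),(137,339)],.004),("wash",[(440,217.5),(523.5,219),(525,326),(441,325.5)],.026)):
    M=[h(x,z) for x in p]; e=M[0]+M[1]-M[2]-M[3]; e2=M[0]+M[3]-M[1]-M[2]
    print(n,np.mean(M,0).round(4),np.linalg.norm(e)/2,np.linalg.norm(e2)/2,np.arctan2(e[1],e[0]),np.arctan2(-e2[0],e2[1]))
im=cv2.imread("pics/side0.png")[210:360,250:430];cv2.imwrite("pics/c2.png",cv2.resize(im,None,fx=4,fy=4,interpolation=cv2.INTER_CUBIC))
for yaw in np.arange(-2.9,3,.4):
    r=[]
    for p in([.4595,-.05,.15],[.39,.36,.1],[.5,-.365,.1]):
        j=inverse_kinematics(p,q(yaw)); r.append(None if j is None else np.round(j[[0,6]] if hasattr(j,'shape') else [j[0],j[6]],2).tolist())
    print(round(yaw,2),r)
```

```text
tray [4.827e-01 1.000e-04 1.800e-02] 0.3034151219288953 0.19090009414552372 -0.1676296664160325 -0.16287405040857011
board [0.4843 0.0007 0.018 ] 0.21597767990299374 -0.16378239878363823
pivot 1 [0.5036 0.1234] px [268.28304742 266.08715358]
pivot -1 [ 0.4619 -0.1231] px [377.71102447 284.40395959]
L bar [0.50429734 0.12228903] [  0.9 124. ] 0.03384149586277059 ang -0.08690203587991396
R bar [ 0.46328162 -0.1207262 ] [   1.  -122.4] 0.035276026911706594 ang 0.03856427100375326
cap [ 0.52508609 -0.00661822  0.045     ] ang 0.13726923676603395
gear [ 0.4604 -0.0501  0.052 ] [-13.6 -53.3]
tap [0.4807 0.0553 0.048 ] [-11.2  54. ]
cap [ 0.5257 -0.0061  0.051 ] [43.4  1. ]
tab [ 0.4835 -0.001   0.052 ] [ 1. -1.]
net gear [-14.5 -53.7]
net cap [44.3 -2.1]
net tap [-14.5  59.2]
net tab [ 1.7 -0.5]
mat [0.4684 0.3614 0.004 ] 0.269018399164276 0.15093524765168562 -0.021330522216865138 -0.021227876549219583
wash [ 0.493  -0.3662  0.026 ] 0.24750882481647343 0.19246526309124753 -0.038465385637568884 -0.016534232414274666
-2.9 [[0.68, 1.67], [-0.25, 0.7], [1.01, 2.1]]
-2.5 [[1.1, 1.83], [0.03, 0.89], [1.44, 2.13]]
-2.1 [[1.1, 2.23], [0.16, 1.15], [-0.32, -2.29]]
-1.7 [[-1.14, -2.64], [0.16, 1.55], [0.4, -2.61]]
-1.3 [[-1.14, -2.24], [0.16, 1.95], [0.46, -2.24]]
-0.9 [[0.4, -2.53], [0.16, 2.35], [0.51, -1.87]]
-0.5 [[0.44, -2.14], [-1.42, -2.56], [0.57, -1.51]]
-0.1 [[0.47, -1.75], [-0.2, -2.82], [0.61, -1.14]]
0.3 [[0.5, -1.36], [-0.04, -2.53], [0.65, -0.76]]
0.7 [[0.53, -0.97], [-0.05, -2.13], [0.7, -0.39]]
1.1 [[0.55, -0.57], [-0.3, -1.56], [0.75, -0.02]]
1.5 [[0.58, -0.18], [-0.13, -1.26], [0.8, 0.35]]
1.9 [[0.6, 0.21], [0.23, -1.24], [0.85, 0.72]]
2.3 [[0.63, 0.6], [-0.04, -0.53], [0.89, 1.1]]
2.7 [[0.67, 0.99], [-0.24, 0.01], [0.93, 1.47]]
```

View pics/c2.png

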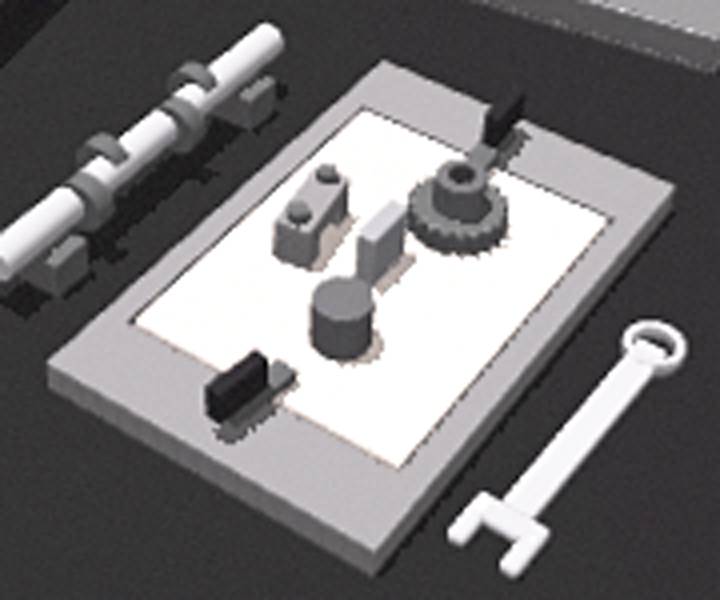

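Run:
```python
from h import *
f=lambda p:(p[0]/3.5+230-.36,p[1]/3.5+190-.36)
s=lambda p:(p[0]/4+250-.375,p[1]/4+210-.375)
for n,a,b in(("hubtop",(404,334),(461,172)),("taptop",(240,303),(343,299)),("bolts",(335,233.5),(313,192)),("tabtop",(327,298),(383,220)),
  ("trayNL",(128,127),(48,365)),("trayNR",(575,200),(383,61)),("traySR",(532,486),(675,188)),("traySL",(78,408),(375,553)),("barL",(137,265),(237,375)),("barR",(514,329),(504,112))):
    t=tri({"top":f(a),"side":s(b)}); e=[np.linalg.norm(px("top",t)-f(a)).round(2),np.linalg.norm(px("side",t)-s(b)).round(2)]
    print(n,t.round(4),e)
```

```text
hubtop [ 0.4606 -0.0499  0.0557] [np.float64(0.21), np.float64(0.22)]
taptop [0.4808 0.0554 0.0473] [np.float64(0.03), np.float64(0.04)]
bolts [ 0.5254 -0.0061  0.0503] [np.float64(0.01), np.float64(0.01)]
tabtop [ 0.4838 -0.0009  0.0522] [np.float64(0.13), np.float64(0.14)]
trayNL [0.6019 0.1345 0.0181] [np.float64(0.25), np.float64(0.31)]
trayNR [ 0.5515 -0.1652  0.0189] [np.float64(0.12), np.float64(0.12)]
traySR [ 0.3639 -0.1333  0.0182] [np.float64(0.18), np.float64(0.19)]
traySL [0.4143 0.165  0.0172] [np.float64(0.32), np.float64(0.43)]
barL [0.5052 0.1226 0.0467] [np.float64(0.2), np.float64(0.25)]
barR [ 0.4631 -0.1212  0.0442] [np.float64(0.4), np.float64(0.41)]
```

```bash
cat >> h.py <<'E'
H=.15
def st(s): print(s,"t",round(read_time_s(),1),"gap",round(read_finger_gap(),4),"grip",np.round(read_grasp_force(),1),"F",np.round(read_ft_force(),1),"tcp",np.round(read_eef_pos(),4))
def pick(x,y,z,yaw,op,eff=40):
    move_gripper(op); move_ptp([x,y,H],q(yaw)); movel([x,y,z],q(yaw),.12)
    F0=np.array(read_ft_force()); move_gripper(0,eff); st("pick dF %s"%np.round(np.array(read_ft_force())-F0,1)); movel([x,y,H],q(yaw),.15)
def place(x,y,z,yaw,op):
    move_ptp([x,y,H],q(yaw)); movel([x,y,z+.02],q(yaw),.2); movel([x,y,z],q(yaw),.05); st("down"); move_gripper(op); movel([x,y,H],q(yaw),.2)
# name: start x,y, pick z, yaw, opening, mat x,y
TH=-.165
PARTS=dict(gear=(.4605,-.050,.052,TH+np.pi/2,.048,.385,.375),tappet=(.4808,.0554,.040,TH+np.pi/2,.052,.515,.38),cap=(.5255,-.0062,.0405,-.022+np.pi/2,.040,.455,.345))
E
python3 - <<'E'
from h import *
x,y,z,w,op,mx,my=PARTS["gear"]
pick(x,y,z,w,op); st("up"); place(mx,my,z-.0135,w,op); st("done")
snap("top","top1")
E
```

```text
pick dF [ 0.  -0.3  5.5] t 5.5 gap 0.0264 grip 39.6 F [-0.1 -0.3  5.8] tcp [ 0.4615 -0.0501  0.0531]
up t 6.3 gap 0.0267 grip 39.4 F [ 0.   0.2 -1.5] tcp [ 0.4594 -0.0501  0.1491]
down t 9.1 gap 0.0264 grip 40.2 F [-0.2 -2.8  4.9] tcp [0.3855 0.3751 0.0392]
done t 10.1 gap 0.0481 grip 0.0 F [-0.2 -1.3 -0.7] tcp [0.3847 0.3741 0.1491]
```

View pics/top1.png

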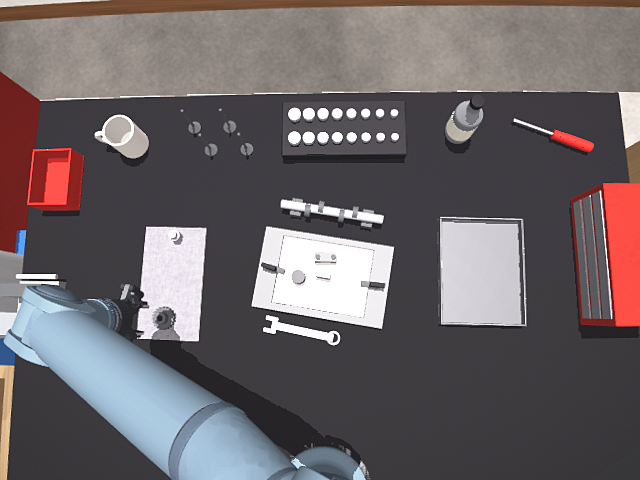

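Run:
```python
from h import *
for n in("tappet","cap"):
    x,y,z,w,op,mx,my=PARTS[n]
    pick(x,y,z,w,op); st("up"); place(mx,my,z-.0135,w,op)
move_ptp([.46,-.121,.15],q(TH)); st("done")
snap("side","side2"); im=snap("top","top2")
for n in("gear_mid","cap_mid","tappet_mid"):
    for c in("top","side"): print(n,c,[(np.round(k["at"],1).tolist(),round(k["confidence"],2),onz(c,k["at"],.02).round(3)[:2]) for k in tip_of(c,n)[:2]])
```

```text
pick dF [-1.5 -1.   5.3] t 13.0 gap 0.0307 grip 39.6 F [-1.5 -0.8  5.8] tcp [0.4817 0.0555 0.041 ]
up t 13.9 gap 0.0306 grip 39.6 F [-0.8 -0.7 -1.2] tcp [0.4799 0.055  0.1491]
down t 16.4 gap 0.0303 grip 40.1 F [-0.2 -1.   5. ] tcp [0.5153 0.3801 0.0271]
pick dF [0.2 0.5 2.8] t 20.5 gap 0.0213 grip 39.7 F [ 0.1 -0.   3.2] tcp [ 0.5265 -0.0062  0.0415]
up t 21.4 gap 0.0212 grip 39.2 F [ 0.2 -0.3 -1.3] tcp [ 0.5245 -0.0066  0.149 ]
down t 24.0 gap 0.0211 grip 39.9 F [-0.5 -1.8  5. ] tcp [0.4553 0.345  0.0275]
done t 26.8 gap 0.0403 grip 0.0 F [-0.2 -0.2  0.1] tcp [ 0.4606 -0.1194  0.1501]
gear_mid top [([161.0, 318.6], 0.7, array([0.384, 0.378])), ([477.2, 272.6], 0.25, array([ 0.49 , -0.356]))]
gear_mid side [([303.5, 464.0], 0.82, array([0.386, 0.375]))]
cap_mid top [([177.0, 289.2], 0.74, array([0.452, 0.343]))]
cap_mid side [([274.7, 424.8], 0.74, array([0.451, 0.343]))]
tappet_mid top [([327.1, 275.2], 0.73, array([ 0.485, -0.009])), ([160.9, 262.4], 0.54, array([0.516, 0.385]))]
tappet_mid side [([221.7, 433.8], 0.92, array([0.514, 0.39 ]))]
```

View pics/side2.png

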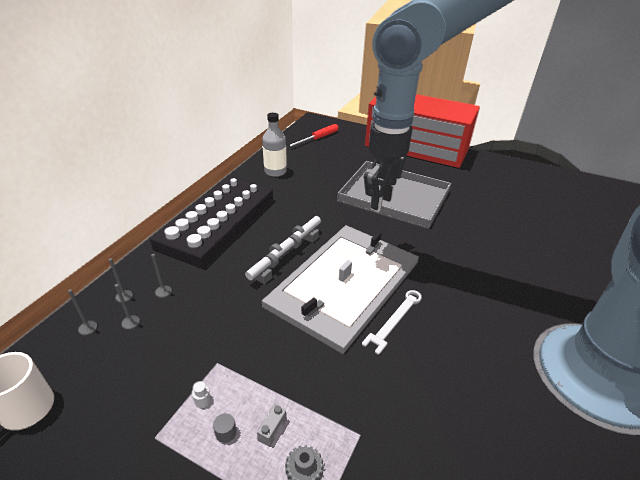

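```bash
cat >> h.py <<'E'
def button(x,y,a):
    w=TH+np.pi/2+a; move_gripper(.034); move_ptp([x,y,.12],q(w)); movel([x,y,.049],q(w),.1); move_gripper(0,30); st("grip")
    for t in np.linspace(a,-1.5,6)[1:]: move_ptp([x,y,.049],q(TH+np.pi/2+t)); F=np.linalg.norm(read_ft_force()); print(round(t,2),F.round(1),np.round(read_ft_torque(),2))
    move_gripper(.034); movel([x,y,.12],None,.15); st("end")
E
python3 - <<'E'
from h import *
button(.4627,-.122,.04); button(.504,.1231,-.087)
move_ptp([.4838,-.001,.25],q(TH+np.pi/2)); move_ptp([.3,-.35,.3],q(TH+np.pi/2))
im=snap("top","top3")[190:360,230:410]; cv2.imwrite("pics/c3.png",cv2.resize(im,None,fx=3.5,fy=3.5,interpolation=cv2.INTER_CUBIC)[:,:,::-1])
E
```

```text
grip t 29.9 gap 0.0095 grip 32.1 F [-2.9  0.5  5.7] tcp [ 0.4625 -0.122   0.0498]
-0.27 8.0 [ 0.15  0.63 -0.09]
-0.58 8.9 [ 0.06  0.68 -0.07]
-0.88 8.2 [ 0.02  0.67 -0.03]
-1.19 8.3 [ 0.06  0.68 -0.01]
-1.5 8.5 [-0.07  0.66 -0.08]
end t 32.6 gap 0.034 grip 0.0 F [ 0.3 -0.3 -1. ] tcp [ 0.4622 -0.1222  0.1197]
grip t 35.0 gap 0.0096 grip 33.0 F [-3.5 -1.3  5.9] tcp [0.5038 0.1234 0.0498]
-0.37 8.3 [-0.06  0.83 -0.04]
-0.65 7.8 [ 0.01  0.91 -0.02]
-0.93 8.5 [ 0.03  0.89 -0.1 ]
-1.22 7.8 [ 0.06  0.96 -0.07]
-1.5 9.3 [ 0.11  0.95 -0.04]
end t 37.8 gap 0.0337 grip 0.0 F [-1.2  0.3 -0.9] tcp [0.5037 0.1227 0.1197]
```

View pics/c3.png

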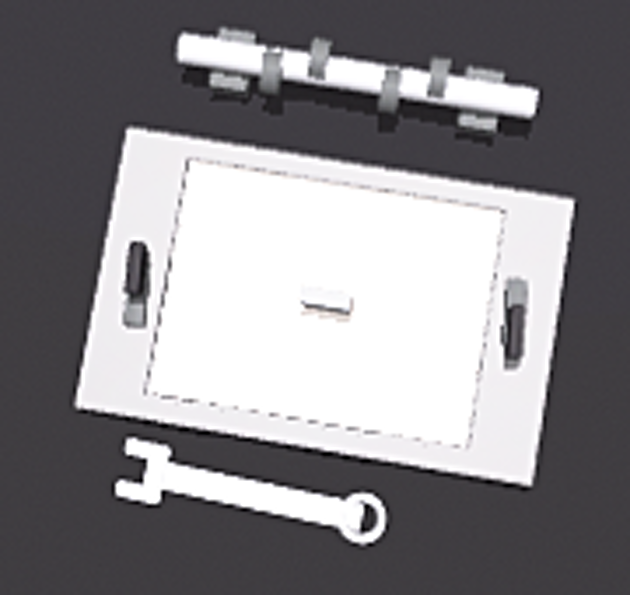

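Run:
```python
from h import *
x,y,z,w=.4838,-.0008,.040,TH+np.pi/2
move_gripper(.04); move_ptp([x,y,.15],q(w)); movel([x,y,z],q(w),.1); move_gripper(0,70); st("grip")
movel([x,y,z+.02],q(w),.05); st("lift1"); movel([x,y,.2],q(w),.12); st("lift2")
X,Y,W=.494,-.366,-.025
move_ptp([X,Y,.2],q(W)); st("over"); snap("side","side4"); snap("top","top4")
```

```text
grip t 44.3 gap 0.0112 grip 69.8 F [-0.6  0.7  4.7] tcp [ 0.4844 -0.0008  0.0407]
lift1 t 44.9 gap 0.011 grip 68.7 F [-0.9 -0.8 -2.5] tcp [ 0.4838 -0.001   0.0601]
lift2 t 46.2 gap 0.0107 grip 68.7 F [-0.8 -0.  -2.6] tcp [ 0.4831 -0.001   0.1992]
over t 47.5 gap 0.0108 grip 68.7 F [ 0.5 -0.5 -1.9] tcp [ 0.495  -0.3633  0.2   ]
```

View pics/side4.png

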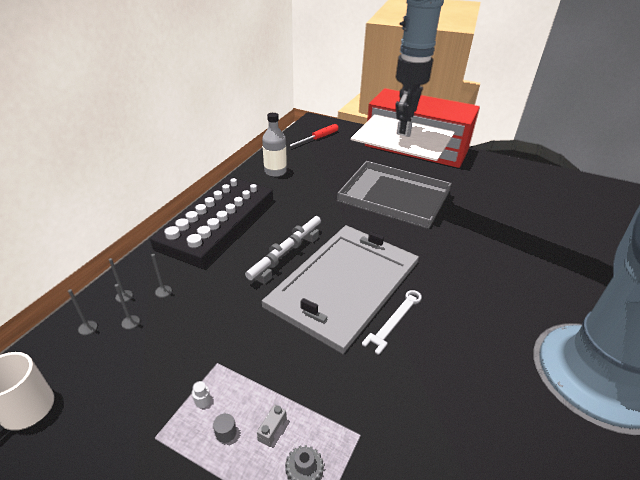

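The board is held level over the washtray, its long side along the tray's x. I'll lower it.

Run:
```python
from h import *
X,Y,W=.494,-.366,-.025
movel([X,Y,.075],q(W),.1); st("near"); movel([X,Y,.033],q(W),.04); st("down")
move_gripper(.04); movel([X,Y,.15],q(W),.15); move_ptp([.45,0,.3],q(TH+np.pi/2)); st("away")
im=snap("top","top5")[190:360,410:560]; cv2.imwrite("pics/c5.png",cv2.resize(im,None,fx=3.5,fy=3.5,interpolation=cv2.INTER_CUBIC)[:,:,::-1])
```

```text
near t 49.0 gap 0.0111 grip 68.7 F [ 0.7 -0.  -3.5] tcp [ 0.4947 -0.3664  0.0759]
down t 50.2 gap 0.0108 grip 68.7 F [-0.3 -0.7 -2.2] tcp [ 0.4943 -0.3661  0.0333]
away t 53.0 gap 0.04 grip 0.0 F [-0.2 -0.2 -0.2] tcp [ 0.4498 -0.0008  0.2991]
```

View pics/c5.png

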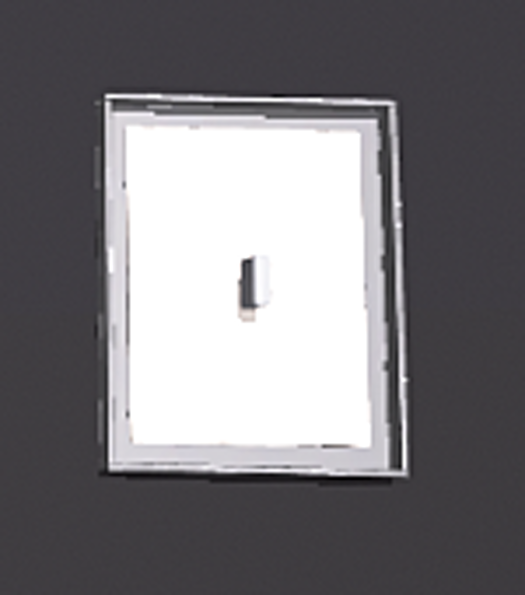

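The board lies flat inside the washtray. Next I return the parts, using the same grasp poses.

Run:
```python
from h import *
for n in("cap","tappet","gear"):
    x,y,z,w,op,mx,my=PARTS[n]
    pick(mx,my,z-.0135,w,op); pause(.2); st("up "+n)
    place(x,y,z-.0055,w,op)
move_ptp([.3,-.35,.3],q(TH+np.pi/2)); st("away")
snap("side","side6"); im=snap("top","top6")[190:360,230:410]; cv2.imwrite("pics/c6.png",cv2.resize(im,None,fx=3.5,fy=3.5,interpolation=cv2.INTER_CUBIC)[:,:,::-1])
```

```text
pick dF [0.  0.  3.3] t 56.2 gap 0.0213 grip 39.7 F [-0.3  0.6  3.8] tcp [0.4558 0.3457 0.0281]
up cap t 57.4 gap 0.0211 grip 39.2 F [ 0.8  0.5 -0.2] tcp [0.4543 0.3444 0.1487]
down t 59.9 gap 0.0215 grip 40.3 F [-2.1 -0.1  7.3] tcp [ 0.5261 -0.0064  0.0361]
pick dF [-0.1 -0.8  4.2] t 64.1 gap 0.0308 grip 40.0 F [-0.2 -0.5  3.9] tcp [0.5158 0.3808 0.0278]
up tappet t 65.3 gap 0.0307 grip 39.6 F [-0.4 -0.2  0.1] tcp [0.5143 0.3794 0.1485]
down t 67.7 gap 0.0305 grip 40.6 F [-2.2  0.   9.9] tcp [0.4815 0.0553 0.0357]
pick dF [-0.3 -2.1  6. ] t 71.7 gap 0.0267 grip 39.6 F [-0.1 -0.6  5.3] tcp [0.3856 0.3758 0.0397]
up gear t 72.8 gap 0.0267 grip 39.4 F [-0.6  0.  -1.2] tcp [0.3843 0.3743 0.1487]
down t 75.5 gap 0.0266 grip 40.4 F [-2.1  0.4  9.6] tcp [ 0.4612 -0.0503  0.0476]
away t 77.9 gap 0.048 grip 0.0 F [ 0.1  0.3 -0.2] tcp [ 0.3007 -0.3486  0.2989]
```

View pics/c6.png

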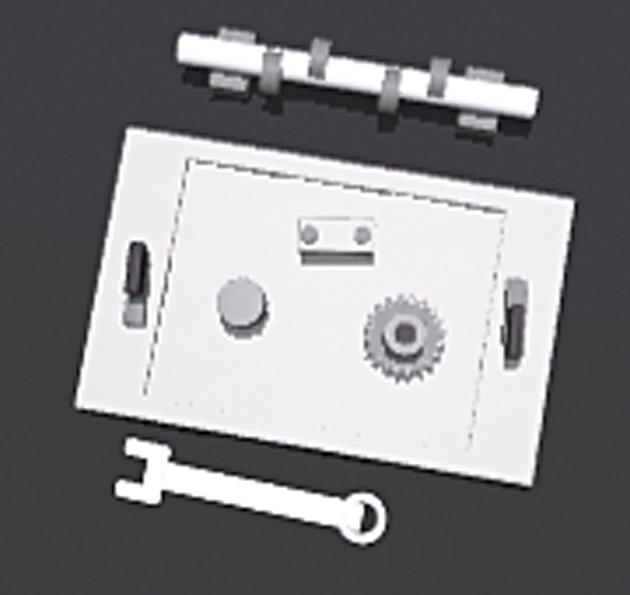

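View pics/side6.png

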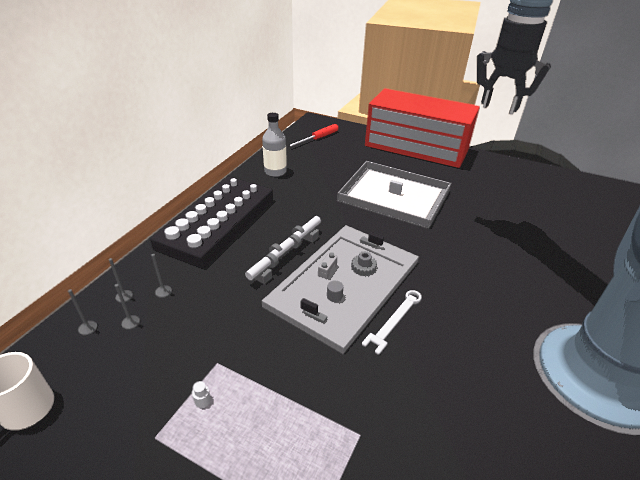

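The top view shows the parts upright at their starting pixels: tappet (242,305), cap (336,235) and gear (405,334) in the crop. The side view shows the board in the washtray at (397,193) and the socket still at (200,394).

```bash
python3 -c "
from bench import *
print(sign_off())"
```

```text
the job is handed in; nothing more can be done
None
```

Job handed in at about 78 s on the robot clock: the board lies flat in the cleaning tray, both turn buttons are turned aside, the gear, cap and tappet stand back at their starting places to within about 1 mm in the top camera picture, and the socket was left untouched.

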